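# Put the bit rail away and latch the push-push drawer tray

## Robot

A 6-joint arm with a two-finger parallel gripper is mounted at the origin on the work surface. World frame = base frame: x ahead of the robot, y to its left, z up, the work surface at z = 0. Lengths are in m, angles in rad, forces in N, time in s.
With the tool pointing down it reaches from about 0.25 to 0.725 m from the base axis. Payload 4 kg.
Tool frame: the origin (TCP) lies at the very end of the fingers, on their centre line; the grasp point (between the pads) lies 19 mm behind it; x points along the fingers, y is the direction in which the jaws open and shut, and the axes are right-handed (so a half turn about x gives the same grasp; the last joint's range is limited). The gripper opens to 85 mm and grips with 20 to 120 N. Pads are 22 mm wide; open, the fingers measure 114 mm over their backs; the gripper's body (76 mm by 85 mm) begins 54 mm behind the grasp point. The pads swing forward as they close: fully open they stand 13 mm farther back than shut.
Start: joints at [-1.214, 0.241, 0.005, 1.335, 0, 1.571], TCP at [0.175, -0.469, 0.231] pointing down, gripper open.
Joint ranges: [-2.72, 2.72], [-1.05, 1.87], [-1.09, 1.28], [-1.99, 2.15], [-1.42, 1.44], [-3.14, 3.14]. Speed limits (rad/s): [2.79, 2.79, 3.14, 3.14, 3.14, 3.14].

## Interface

Orientations are given as a unit quaternion [x, y, z, w].
In Python, from workcell import get_obs, camera, job_done gives the robot as it stands. The module is installed in compiled form; this text tells all that it offers.
- The arm moves only by the tool arm_command, never from a script. Its argument "motion" is a list of rows, each an object of numbers: "x", "y", "z": the shift along the tool's x, y, z in m; "roll": the turn about the tool's x in rad; "fingers": the opening, from 0 (shut) to 1 (fully open). A call has 1 to 20 rows; each row shifts and turns the pose as measured when the row begins, along the tool's axes as they then stand; what a row does not reach is not made up. A row lasts 1/12 s, in which the tool goes at most 41.7 mm and 7.16 degrees, less where a joint would pass 70% of its speed; a pose out of reach is approached as far as the arm can. A call is refused whole if a number of a shift passes 0.0417 or a number of a turn 0.125, either way. A call with a gripper value outside its range is refused whole. The fingers move at their own pace and stop on an object; the grip force is fixed at half the most. Time passes only in rows, so rows that do not move let the fingers close. It gives the time, the measured TCP pose, the force and the opening at its end, in the units of the state.
- get_obs(): the state, without advancing time (a new reading comes with each control period).
- camera(name): name is "scene" or "top"; returns a dict with "frame" (480x640x3 uint8, red, green, blue), "intrinsics" (3x3 intrinsics, pixels), "k1" (the pictures are not rectified: a ray, as slopes to the right and down, at radius r is drawn at 1 + k1 r^2 times it, then the intrinsics apply), "rvec" (rotation vector, rad) and "tvec" (3), from world to camera coordinates, as OpenCV has them. Camera axes: x right, y down, z forward; pixel columns grow to the right and rows downward; lengths in m; the calibration is good to about 2 mm. A picture is of the moment at which its call begins. There is no depth.
- job_done(): hands the job in, once; it reports no verdict.
The state is a dict: "clock": time; "joint_pos": joint angles; "joint_vel": joint speeds; "tau": joint torques, N m; "eef_pos": TCP position; "tool_rot": TCP orientation; "ft_force": force on the tool from outside, world axes, zero at the start; "ft_torque": the same for the moment, N m; "grip_width": finger opening in m.
Only numpy, scipy, OpenCV 4.12 (cv2) and the standard library are available. Lean on these libraries where they do the work, as an engineer would, in place of code of your own. Each camera call takes 0.05 s, during which the arm holds its last target.

## Task

Put the loose rail of screwdriver bits back into the empty front compartment of the pulled-out drawer tray, bits up. Then press the tray shut until its push-push latch catches, feeling for the catch and never pushing harder than about 13 N, let go, and make sure that it stays in by itself. Leave the battery pack, the screw jar and the tape measure where they are.

Things in the scene. Friction and masses are not known exactly. Their poses are not given: they have to be found in the camera images.
- cabinet: Low plywood drawer unit fixed to the bench, 240 mm deep (x), 224 wide (y), 78 high. Origin: middle of its front lower edge, on the bench; +x from its front into it, turned up to 11 degrees from the robot's +x. Its one tray (0.4 kg) slides out along -x. A hidden push-push latch at the back was set by hand: the latch depths given for the tray may all be 6 mm deeper or shallower.
- tray (a joint): How far the tray is out, in m (positive = out): 0.10 to 0.12 at the start, stop at 0.125, friction 1.2 N. Latch depths (all shifted together by up to 0.006): a sprung plunger resists from 0.022 inwards; the catch takes at -0.0035; a rubber buffer starts at -0.0044. Let go, a caught tray springs back and rests at 0; an uncaught one comes out to 0.022. Pressing a latched tray again releases it.
- tray_front (a point): Middle of the outer face of the tray's wooden front board, 224 mm wide, 72 high (4 to 76 mm above the bench), no handle; push here. x points into the cabinet, y along the board, z up; 40 mm above the bench. Latched, its back stands 12 mm clear of the carcass. Push needed: 4 N at the plunger, rising to 8 N at the catch, then 8 N more per mm on the buffer; over 13 N breaks the latch.
- tray_bay (a point): Middle of the floor of the tray's empty front compartment, 15 mm above the bench. It is 96 mm long (x, into the cabinet), 180 wide (y), open on top, at the start wholly in front of the carcass. Heights above the bench: front board 76 mm (its outer face 24 mm before the compartment), side walls 52, divider behind 49. Drill bits and sockets are fixed in the rear compartment.
- rail_center (a point): Middle (half-way up) of the loose bit rail: black block 28 mm (x) by 96 mm (y) by 26 mm high with six steel bits standing up 12 mm from its top, 38 mm in all; the point is 19 mm above its underside. About 0.16 kg. z points up, towards the bits. It stands on the bench left or right of the drawer unit. Grip the block across its 28 mm.
- battery: Bystander: black and yellow tool battery pack, 112 x 76 x 64 mm, on the bench on the other side of the drawer unit. Origin: middle of its underside.
- screw_jar: Bystander: round screw jar, 72 mm across, 85 mm high, on the bench at the back right. Origin: middle of its underside.
- tape_measure: Bystander: yellow tape measure, about 80 x 36 x 60 mm, standing on the rear of the drawer unit's top. Origin: middle of its underside.
Not all that is in view belongs to the job. Leave any red or turquoise look-alike of the part that bears rail_center alone.

How it is judged:
On the way, in this order (a step that is already met when the one before it is completed fails the run):
1. the bit rail stands bits up on the floor of the tray's front compartment and is let go (x of rail_center in the frame of tray_bay between -0.048 and 0.048 m and y of rail_center in the frame of tray_bay between -0.09 and 0.09 m and z of rail_center in the frame of tray_bay between 0.01 and 0.027 m and angle between rail_center's own z axis and vertical below 0.3 rad and contact force between rail and the fingers below 0.1 N), for 0.2 s.
2. the tray has been pressed in and let go, and stays in by itself for a second (value of joint tray below 0.01 m and contact force between tray and the fingers below 0.1 N and contact force between tray and the arm below 0.1 N), for 1 s.
At the end, for the whole second after the job is handed in: The tray is latched: out by less than 10 mm, at rest, held by its latch alone; the bit rail stands bits up (within 0.3 rad) on the floor of the tray's front compartment, at rest (value of joint tray below 0.01 m and velocity of joint tray between -0.01 and 0.01 m/s and x of rail_center in the frame of tray_bay between -0.048 and 0.048 m and y of rail_center in the frame of tray_bay between -0.09 and 0.09 m and z of rail_center in the frame of tray_bay between 0.01 and 0.027 m and angle between rail_center's own z axis and vertical below 0.3 rad and linear speed of rail below 0.02 m/s); the robot touches nothing.
It fails at once if the robot pushes on the tray with more than 13 N (contact force between tray and the fingers above 13 N or contact force between tray and the arm above 13 N).
It fails at once if the battery pack, the screw jar or the tape measure is moved by more than 30 mm or tipped over (distance of any of battery, screw_jar, tape_measure from where it was at the start of the episode above 0.03 m or angle between any of battery, screw_jar, tape_measure's own z axis and vertical above 0.5 rad).
It also fails if it takes over 72 s, if anything falls off the work surface, if the arm or the gripper's body presses on something with over 40 N, if the wrist force passes 120 N, or if a joint passes its speed limit or range.

## Working session

There is one attempt and no reset: what is moved stays moved. The work goes in short steps, Python scripts to look and compute and a tool call to move; the robot and the scene stay as the last step left them, time stands still between calls to the robot, and variables do not carry over. Pictures are saved under pics/ and viewed, and the job is handed in when it is done.

Besides the shell and the picture viewer there is one more tool, called after "Call:" in YAML: its name, and indented under it one key for each argument. arm_command: Moves the arm, as the interface text tells. Its arguments: {"type":"object","properties":{"motion":{"type":"array","items":{"type":"object","properties":{"x":{"type":"number"},"y":{"type":"number"},"z":{"type":"number"},"roll":{"type":"number"},"fingers":{"type":"number"}}}}},"required":["motion"]}

```bash
mkdir -p pics; python3 - <<'E'
from workcell import get_obs, camera
import cv2,numpy as np,pickle
print(get_obs())
for n in("scene","top"):
    c=camera(n); cv2.imwrite(f"pics/{n}0.png",c["frame"][:,:,::-1]); pickle.dump(c,open(f"{n}0.pkl","wb"))
    print(n,c["intrinsics"],c["k1"],c["rvec"],c["tvec"])
E
```

```text
{'clock': 0.0, 'joint_pos': array([-1.21402189e+00,  2.41405211e-01,  3.73290297e-03,  1.33521050e+00,
       -1.01357535e-05,  1.57079887e+00]), 'joint_vel': array([-0.00153453, -0.00063343,  0.00315156,  0.00104813,  0.00099658,
       -0.00011498]), 'tau': array([ 1.64979581e-03, -3.72319150e+01,  2.52407759e+01,  1.68897497e-02,
        3.41036393e-04, -9.74884301e-06]), 'eef_pos': array([ 0.17440306, -0.46792264,  0.23042016]), 'tool_rot': array([-0.69575117, -0.12619527,  0.69602001, -0.12474458]), 'ft_force': array([-0.66079166, -0.97377172,  0.02428559]), 'ft_torque': array([ 0.04701176, -0.01030304, -0.02212733]), 'grip_width': 0.08509188734951437}
scene [[536.23493598   0.         312.54336781]
 [  0.         536.23493598 242.14612436]
 [  0.           0.           1.        ]] 0.004991423335871181 [ 1.64341098  1.87285907 -0.78518878] [ 0.10423076 -0.3303006   1.64168894]
top [[507.3054377    0.         324.29989527]
 [  0.         507.3054377  238.94494863]
 [  0.           0.           1.        ]] -0.11530833711235963 [ 2.11634201 -2.1437879   0.16474937] [-0.02446265  0.58225752  0.95524377]
```

View pics/scene0.png

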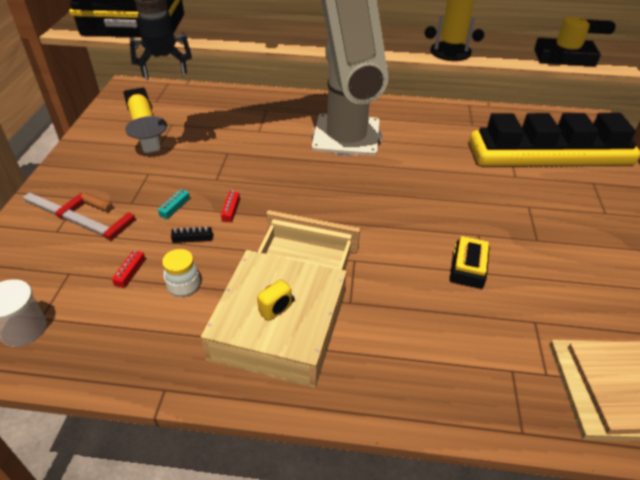

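View pics/top0.png

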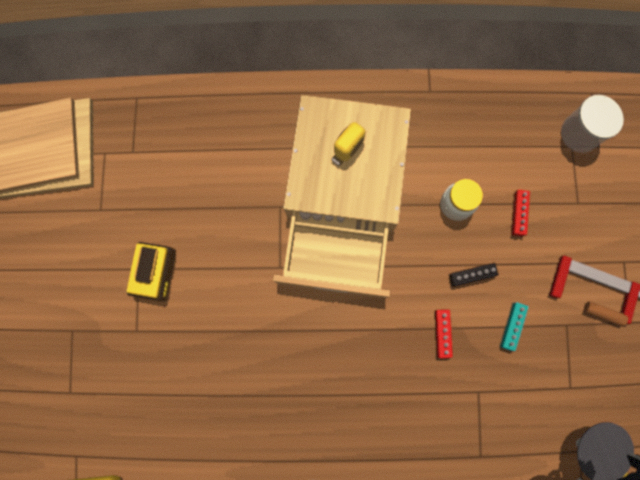

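The rail candidates in the top view are black (473,275), red (443,333), red (521,213) and turquoise (515,326). The black one fits the description, so I'll confirm it in an enlarged crop.

```bash
cat > h.py <<'E'
import numpy as np,cv2,pickle
def P(c):
    R=cv2.Rodrigues(np.array(c["rvec"]))[0]; return R,np.array(c["tvec"]).ravel(),np.array(c["intrinsics"]),float(c["k1"])
def D(c): return np.array([c["k1"],0,0,0,0.])
def ray(c,uv):
    R,t,K,k=P(c); p=cv2.undistortPoints(np.array(uv,float).reshape(-1,1,2),K,D(c)).reshape(-1,2)
    d=np.c_[p,np.ones(len(p))]@R; return -R.T@t,d
def plane(c,uv,z):
    o,d=ray(c,uv); return o+d*((z-o[2])/d[:,2])[:,None]
def proj(c,X):
    return cv2.projectPoints(np.array(X,float).reshape(-1,1,3),np.array(c["rvec"]),np.array(c["tvec"]),P(c)[2],D(c))[0].reshape(-1,2)
def two(c1,a,c2,b):
    o1,d1=ray(c1,[a]);o2,d2=ray(c2,[b]);d1=d1[0];d2=d2[0]
    s=np.linalg.lstsq(np.c_[d1,-d2],o2-o1,rcond=None)[0]
    p=o1+s[0]*d1;q=o2+s[1]*d2; return (p+q)/2,np.linalg.norm(p-q)
def load(n): return pickle.load(open(n+".pkl","rb"))
def crop(c,x,y,w,h,s,fn): cv2.imwrite(fn,cv2.resize(c["frame"][y:y+h,x:x+w,::-1],None,fx=s,fy=s,interpolation=cv2.INTER_CUBIC))
E
python3 - <<'E'
from h import *
t=load("top0");s=load("scene0")
crop(t,430,240,100,75,8,"pics/ct.png"); crop(s,150,205,100,75,8,"pics/cs.png")
crop(t,260,190,150,112,5,"pics/dt.png"); crop(s,230,190,150,112,5,"pics/ds.png")
E
```

```text
(no output)
```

View pics/ct.png

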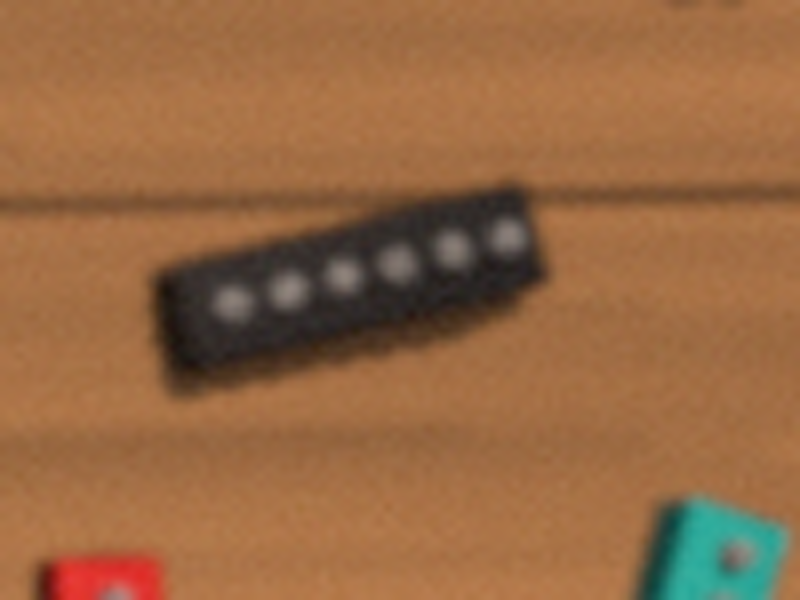

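View pics/cs.png

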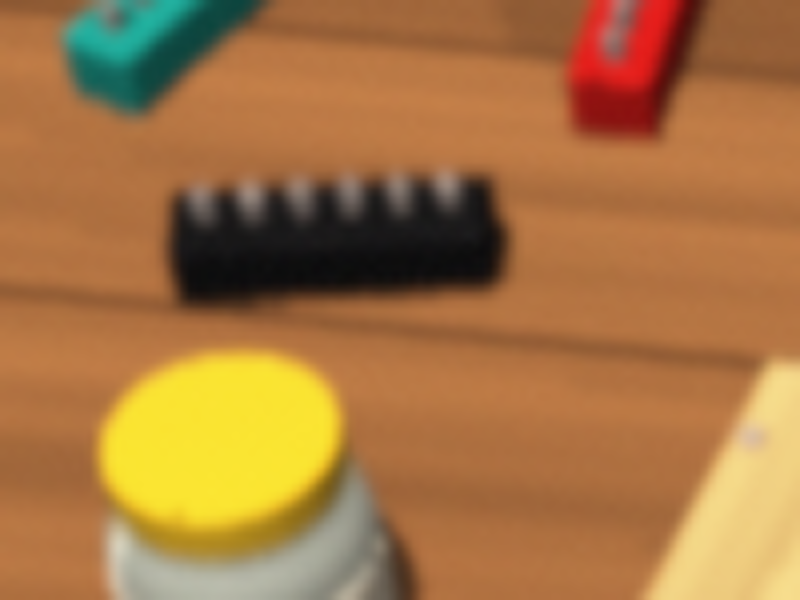

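View pics/dt.png

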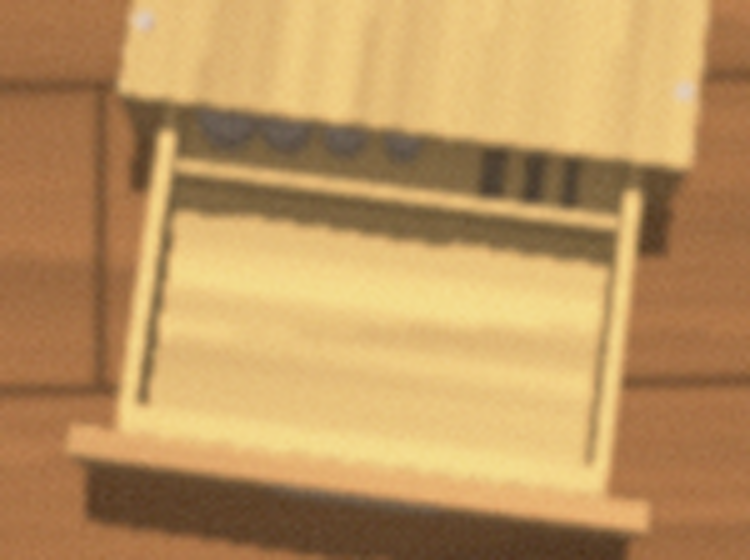

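View pics/ds.png

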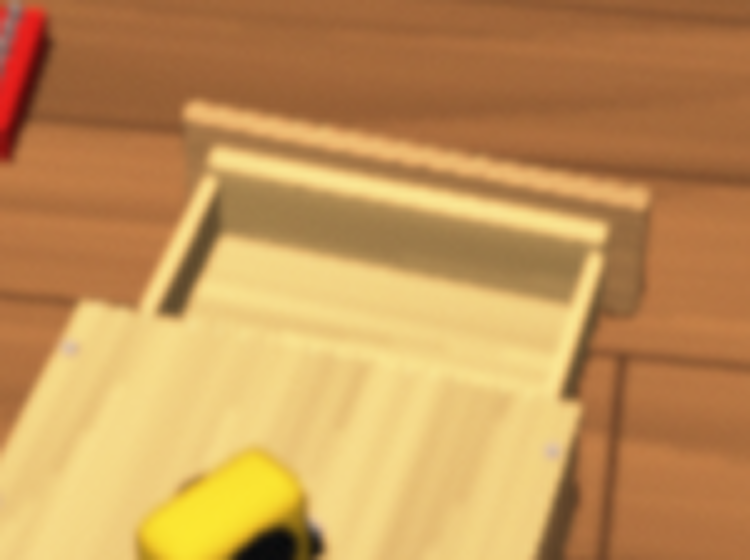

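The crop shows the black block with six bright bits upright: top view end bits about (459,278) and (493.5,269.5), scene view about (206,227.5) and (175,229). That is the rail. I'll triangulate it, and the drawer as well.

```bash
python3 - <<'E'
from h import *
np.set_printoptions(precision=4,suppress=True)
t=load("top0");s=load("scene0")
def tc(x,y,o,k): return (o[0]+(x+.5)/k-.5,o[1]+(y+.5)/k-.5)
T=lambda x,y:tc(x,y,(430,240),8); S=lambda x,y:tc(x,y,(150,205),8)
TD=lambda x,y:tc(x,y,(260,190),5); SD=lambda x,y:tc(x,y,(230,190),5)
def show(n,a,b): p,e=two(t,a,s,b); print(n,p,"gap",round(e,4)); return p
b1=show("bit L",T(232,300),S(448,180)); b2=show("bit R",T(508,233),S(200,188))
print("span",np.linalg.norm(b1-b2),"mid",(b1+b2)/2,"ang",np.degrees(np.arctan2(b1[0]-b2[0],b1[1]-b2[1])))
l=show("board outer L",TD(68,455),SD(648,190)); r=show("board outer R",TD(648,530),SD(187,103))
print("w",np.linalg.norm(l-r),"yaw",np.degrees(np.arctan2(-(l-r)[0],(l-r)[1])),"mid",(l+r)/2)
a=show("cab L",TD(120,95),SD(580,403)); b=show("cab R",TD(693,166),SD(82,301))
print("w",np.linalg.norm(a-b),"yaw",np.degrees(np.arctan2(-(a-b)[0],(a-b)[1])),"mid",(a+b)/2)
# black mask contour of the rail in top view, block top & check vs. plane .026
hsv=cv2.cvtColor(t["frame"][240:315,430:530],cv2.COLOR_RGB2HSV)
m=(hsv[:,:,2]<75).astype(np.uint8); m=cv2.morphologyEx(m,cv2.MORPH_CLOSE,np.ones((5,5)))
c=max(cv2.findContours(m,0,2)[0],key=cv2.contourArea); box=cv2.boxPoints(cv2.minAreaRect(c))+[430,240]
print(box); q=plane(t,box,.026);print(q, q.mean(0))
# bits on plane .038
q=plane(t,[T(232,300),T(508,233)],.038); print(q,q.mean(0))
print("board at .076",plane(t,[TD(68,455),TD(648,530)],.076))
print("bay floor corners", plane(t,[TD(175,165),TD(615,217)],.049))
E
```

```text
bit L [ 0.5037 -0.299   0.0338] gap 0.0011
bit R [ 0.5191 -0.3699  0.0355] gap 0.0017
span 0.07255669567531037 mid [ 0.5114 -0.3344  0.0347] ang -12.27244713216792
board outer L [0.4986 0.0658 0.0731] gap 0.0009
board outer R [ 0.4672 -0.1546  0.0729] gap 0.0013
w 0.22259305816352357 yaw -8.093572017105107 mid [ 0.4829 -0.0444  0.073 ]
cab L [0.6383 0.0458 0.0757] gap 0.0009
cab R [ 0.6069 -0.1754  0.0756] gap 0.0004
w 0.22340385253582667 yaw -8.065683352846277 mid [ 0.6226 -0.0648  0.0757]
[[447.9412 273.7647]
 [494.2941 262.1765]
 [497.8824 276.5294]
 [451.5294 288.1176]]
[[ 0.5113 -0.2792  0.026 ]
 [ 0.5331 -0.3755  0.026 ]
 [ 0.5038 -0.3811  0.026 ]
 [ 0.4823 -0.2851  0.026 ]] [ 0.5076 -0.3302  0.026 ]
[[ 0.5032 -0.2974  0.038 ]
 [ 0.5187 -0.3682  0.038 ]] [ 0.5109 -0.3328  0.038 ]
board at .076 [[ 0.4983  0.0659  0.076 ]
 [ 0.467  -0.1536  0.076 ]]
bay floor corners [[ 0.6155  0.0267  0.049 ]
 [ 0.5921 -0.1475  0.049 ]]
```

```bash
cat >> h.py <<'E'
from scipy.spatial.transform import Rotation as Ro
def go(target,yaw_y,o=None):
    """tool-frame shift and roll to put TCP at target with tool y axis along world heading yaw_y (mod pi)"""
    from workcell import get_obs
    o=o or get_obs(); R=Ro.from_quat(o["tool_rot"]).as_matrix(); d=np.array(target)-o["eef_pos"]
    y=R[:,1]; cur=np.arctan2(y[1],y[0]); dz=(yaw_y-cur+np.pi/2)%np.pi-np.pi/2
    roll=dz*np.sign(R[2,0])
    print("clk",round(o["clock"],2),"tcp",o["eef_pos"].round(4),"toolx",R[:,0].round(3),"tooly",R[:,1].round(3),"F",o["ft_force"].round(2),"w",round(o["grip_width"],4),"j6",round(o["joint_pos"][5],3))
    print(" shift tool",(R.T@d).round(4),"roll",round(roll,4))
E
python3 - <<'E'
from h import *
np.set_printoptions(precision=4,suppress=True)
go([.511,-.333,.12],np.radians(12.3))
t=load("top0");s=load("scene0")
print("jar",two(t,(466,195),s,(179.5,261)))
E
```

```text
clk 0.1 tcp [ 0.1744 -0.468   0.2305] toolx [-0.001  0.002 -1.   ] tooly [ 0.349 -0.937 -0.002] F [ 0.17  0.69 -0.2 ] w 0.0858 j6 1.571
 shift tool [ 0.1105 -0.0087 -0.3625] roll -1.4287
jar (array([ 0.6602, -0.3095,  0.0769]), np.float64(0.0034368195629866367))
```

Call:
arm_command:
  motion:
    - {"z": -0.036}
    - {"z": -0.036}
    - {"z": -0.036}
    - {"z": -0.036}
    - {"z": -0.036}
    - {"z": -0.036}
    - {"z": -0.036}
    - {"z": -0.036}
    - {"z": -0.036}
    - {"z": -0.036}
    - {"roll": -0.119}
    - {"roll": -0.119}
    - {"roll": -0.119}
    - {"roll": -0.119}
    - {"roll": -0.119}
    - {"roll": -0.119}

```text
schema error: expected keys x, y, z, roll, fingers
```

Call:
arm_command:
  motion:
    - {"roll": -0.119}
    - {"roll": -0.119}
    - {"roll": -0.119}
    - {"roll": -0.119}
    - {"roll": -0.119}
    - {"roll": -0.119}
    - {"x": 0.03}
    - {"x": 0.03}
    - {"x": 0.03}
    - {}

```text
schema error: expected keys x, y, z, roll, fingers
```

```bash
python3 - <<'E'
from h import *
go([.511,-.333,.10],np.radians(12.3))
E
```

```text
clk 0.1 tcp [ 0.1744 -0.468   0.2305] toolx [-0.001  0.002 -1.   ] tooly [ 0.349 -0.937 -0.002] F [ 0.17  0.69 -0.2 ] w 0.0858 j6 1.571
 shift tool [ 0.1305 -0.0087 -0.3625] roll -1.4287
```

All five keys are required in every row.

Call:
arm_command:
  motion:
    - {"x": 0,"y": 0,"z": -0.036,"roll": 0,"fingers": 1}
    - {"x": 0,"y": 0,"z": -0.036,"roll": 0,"fingers": 1}
    - {"x": 0,"y": 0,"z": -0.036,"roll": 0,"fingers": 1}
    - {"x": 0,"y": 0,"z": -0.036,"roll": 0,"fingers": 1}
    - {"x": 0,"y": 0,"z": -0.036,"roll": 0,"fingers": 1}
    - {"x": 0,"y": 0,"z": -0.036,"roll": 0,"fingers": 1}
    - {"x": 0,"y": 0,"z": -0.036,"roll": 0,"fingers": 1}
    - {"x": 0,"y": 0,"z": -0.036,"roll": 0,"fingers": 1}
    - {"x": 0,"y": 0,"z": -0.036,"roll": 0,"fingers": 1}
    - {"x": 0,"y": 0,"z": -0.036,"roll": 0,"fingers": 1}
    - {"x": 0,"y": 0,"z": 0,"roll": -0.119,"fingers": 1}
    - {"x": 0,"y": 0,"z": 0,"roll": -0.119,"fingers": 1}
    - {"x": 0,"y": 0,"z": 0,"roll": -0.119,"fingers": 1}
    - {"x": 0,"y": 0,"z": 0,"roll": -0.119,"fingers": 1}
    - {"x": 0,"y": 0,"z": 0,"roll": -0.119,"fingers": 1}
    - {"x": 0,"y": 0,"z": 0,"roll": -0.119,"fingers": 1}
    - {"x": 0,"y": 0,"z": 0,"roll": -0.119,"fingers": 1}
    - {"x": 0,"y": 0,"z": 0,"roll": -0.119,"fingers": 1}
    - {"x": 0,"y": 0,"z": 0,"roll": -0.119,"fingers": 1}
    - {"x": 0,"y": 0,"z": 0,"roll": -0.119,"fingers": 1}

```text
clock: 1.77
eef_pos: [0.5247, -0.3318, 0.2121]
tool_rot: [0.494, 0.515, -0.497, 0.494]
ft_force: [-0.7, 0.3, -0.6]
grip_width: 0.0851
```

```bash
python3 - <<'E'
from h import *
go([.511,-.333,.10],np.radians(12.3))
E
```

```text
clk 1.77 tcp [ 0.5247 -0.3318  0.2121] toolx [-0.023  0.018 -1.   ] tooly [ 1.     0.019 -0.023] F [-0.68  0.29 -0.65] w 0.0851 j6 0.987
 shift tool [ 0.1124 -0.0111  0.0031] roll -0.1961
```

Call:
arm_command:
  motion:
    - {"x": 0,"y": -0.006,"z": 0.001,"roll": -0.1,"fingers": 1}
    - {"x": 0,"y": -0.005,"z": 0.001,"roll": -0.096,"fingers": 1}
    - {"x": 0.03,"y": 0,"z": 0,"roll": 0,"fingers": 1}
    - {"x": 0.03,"y": 0,"z": 0,"roll": 0,"fingers": 1}
    - {"x": 0.02,"y": 0,"z": 0,"roll": 0,"fingers": 1}
    - {"x": 0,"y": 0,"z": 0,"roll": 0,"fingers": 1}

```text
clock: 2.27
eef_pos: [0.5111, -0.3328, 0.1281]
tool_rot: [0.439, 0.565, -0.439, 0.543]
ft_force: [-0.9, 0.8, -0.9]
grip_width: 0.0854
```

```bash
python3 - <<'E'
from h import *
go([.511,-.333,.004],np.radians(12.3))
from workcell import camera
for n in("scene","top"):
    c=camera(n); pickle.dump(c,open(f"{n}1.pkl","wb"))
crop(load("top1"),400,200,160,120,5,"pics/t1.png")
crop(load("scene1"),120,150,160,120,5,"pics/s1.png")
E
```

```text
clk 2.27 tcp [ 0.5111 -0.3328  0.1281] toolx [-0.025  0.019 -1.   ] tooly [ 0.973  0.228 -0.02 ] F [-0.9   0.82 -0.92] w 0.0854 j6 0.763
 shift tool [0.124  0.0023 0.0032] roll 0.0153
```

View pics/s1.png

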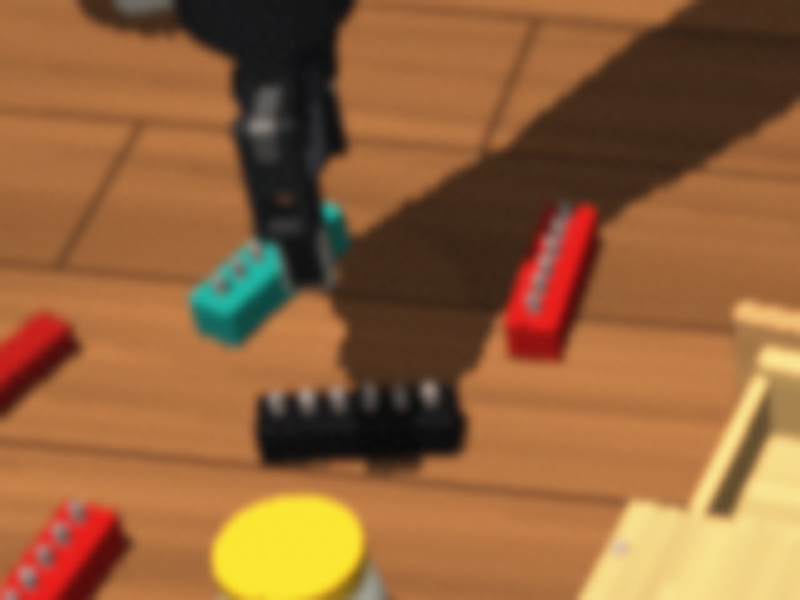

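Call:
arm_command:
  motion:
    - {"x": 0.03,"y": 0.001,"z": 0.001,"roll": 0.015,"fingers": 1}
    - {"x": 0.03,"y": 0.001,"z": 0.001,"roll": 0,"fingers": 1}
    - {"x": 0.03,"y": 0,"z": 0,"roll": 0,"fingers": 1}
    - {"x": 0.015,"y": 0,"z": 0,"roll": 0,"fingers": 1}
    - {"x": 0,"y": 0,"z": 0,"roll": 0,"fingers": 1}

```text
clock: 2.78
eef_pos: [0.5227, -0.3397, 0.0359]
tool_rot: [0.444, 0.552, -0.443, 0.549]
ft_force: [-1.2, 1.3, 0.3]
grip_width: 0.0855
```

```bash
python3 - <<'E'
from h import *
go([.511,-.333,.004],np.radians(12.3))
E
```

```text
clk 2.78 tcp [ 0.5227 -0.3397  0.0359] toolx [-0.001  0.004 -1.   ] tooly [ 0.977  0.213 -0.   ] F [-1.24  1.26  0.32] w 0.0855 j6 0.779
 shift tool [ 0.0319 -0.01   -0.0089] roll -0.0005
```

Call:
arm_command:
  motion:
    - {"x": 0,"y": -0.005,"z": -0.0045,"roll": 0,"fingers": 1}
    - {"x": 0,"y": -0.005,"z": -0.0045,"roll": 0,"fingers": 1}
    - {"x": 0,"y": 0,"z": 0,"roll": 0,"fingers": 1}
    - {"x": 0,"y": 0,"z": 0,"roll": 0,"fingers": 1}

```text
clock: 3.12
eef_pos: [0.5135, -0.3346, 0.0425]
tool_rot: [0.445, 0.549, -0.443, 0.553]
ft_force: [0.3, 0.2, -0.8]
grip_width: 0.0859
```

```bash
python3 - <<'E'
from h import *
go([.511,-.333,.004],np.radians(12.3))
E
```

```text
clk 3.12 tcp [ 0.5135 -0.3346  0.0425] toolx [ 0.006 -0.001 -1.   ] tooly [0.977 0.213 0.006] F [ 0.28  0.16 -0.78] w 0.0859 j6 0.778
 shift tool [ 0.0384 -0.0023 -0.0022] roll -0.0003
```

Call:
arm_command:
  motion:
    - {"x": 0.008,"y": -0.001,"z": -0.001,"roll": 0,"fingers": 1}
    - {"x": 0.008,"y": -0.001,"z": -0.001,"roll": 0,"fingers": 1}
    - {"x": 0.007,"y": 0,"z": 0,"roll": 0,"fingers": 1}
    - {"x": 0.004,"y": 0,"z": 0,"roll": 0,"fingers": 1}
    - {"x": 0,"y": 0,"z": 0,"roll": 0,"fingers": 1}
    - {"x": 0,"y": 0,"z": 0,"roll": 0,"fingers": 1}

```text
clock: 3.62
eef_pos: [0.5133, -0.3345, 0.0167]
tool_rot: [0.445, 0.546, -0.442, 0.555]
ft_force: [-0.1, 0.8, 0.3]
grip_width: 0.0856
```

```bash
python3 - <<'E'
from h import *
go([.511,-.333,.004],np.radians(12.3))
E
```

```text
clk 3.62 tcp [ 0.5133 -0.3345  0.0167] toolx [ 0.012 -0.005 -1.   ] tooly [0.977 0.213 0.011] F [-0.11  0.84  0.26] w 0.0856 j6 0.778
 shift tool [ 0.0126 -0.002  -0.002 ] roll -0.0003
```

Call:
arm_command:
  motion:
    - {"x": 0.005,"y": -0.001,"z": -0.001,"roll": 0,"fingers": 1}
    - {"x": 0.004,"y": -0.001,"z": -0.001,"roll": 0,"fingers": 1}
    - {"x": 0.003,"y": 0,"z": 0,"roll": 0,"fingers": 1}
    - {"x": 0,"y": 0,"z": 0,"roll": 0,"fingers": 1}

```text
clock: 3.95
eef_pos: [0.5107, -0.3327, 0.0028]
tool_rot: [0.445, 0.546, -0.442, 0.555]
ft_force: [-0.0, -0.3, 0.6]
grip_width: 0.0857
```

```bash
python3 - <<'E'
from h import *
go([.511,-.333,.004],np.radians(12.3))
E
```

```text
clk 3.95 tcp [ 0.5107 -0.3327  0.0028] toolx [ 0.012 -0.004 -1.   ] tooly [0.977 0.213 0.01 ] F [-0.03 -0.29  0.57] w 0.0857 j6 0.778
 shift tool [-0.0012  0.0003  0.0003] roll -0.0003
```

Positioned. Closing the fingers.

Call:
arm_command:
  motion:
    - {"x": -0.001,"y": 0,"z": 0,"roll": 0,"fingers": 0.6}
    - {"x": 0,"y": 0,"z": 0,"roll": 0,"fingers": 0.45}
    - {"x": 0,"y": 0,"z": 0,"roll": 0,"fingers": 0}
    - {"x": 0,"y": 0,"z": 0,"roll": 0,"fingers": 0}
    - {"x": 0,"y": 0,"z": 0,"roll": 0,"fingers": 0}
    - {"x": 0,"y": 0,"z": 0,"roll": 0,"fingers": 0}
    - {"x": 0,"y": 0,"z": 0,"roll": 0,"fingers": 0}
    - {"x": 0,"y": 0,"z": 0,"roll": 0,"fingers": 0}

```text
clock: 4.62
eef_pos: [0.5107, -0.3328, 0.0042]
tool_rot: [0.445, 0.546, -0.442, 0.555]
ft_force: [0.8, -0.3, -1.9]
grip_width: 0.0269
```

Call:
arm_command:
  motion:
    - {"x": -0.01,"y": 0,"z": 0,"roll": 0,"fingers": 0}
    - {"x": -0.02,"y": 0,"z": 0,"roll": 0,"fingers": 0}
    - {"x": -0.025,"y": 0,"z": 0,"roll": 0,"fingers": 0}
    - {"x": -0.025,"y": 0,"z": 0,"roll": 0,"fingers": 0}
    - {"x": -0.025,"y": 0,"z": 0,"roll": 0,"fingers": 0}
    - {"x": -0.02,"y": 0,"z": 0,"roll": 0,"fingers": 0}
    - {"x": -0.01,"y": 0,"z": 0,"roll": 0,"fingers": 0}
    - {"x": 0,"y": 0,"z": 0,"roll": 0,"fingers": 0}
    - {"x": 0,"y": 0,"z": 0,"roll": 0,"fingers": 0}

```text
clock: 5.37
eef_pos: [0.5061, -0.3302, 0.146]
tool_rot: [0.445, 0.549, -0.443, 0.552]
ft_force: [-0.1, -0.1, -3.1]
grip_width: 0.0268
```

```bash
python3 - <<'E'
from h import *
go([.554,-.0545,.14],np.radians(-8.07))
from workcell import camera
for n in("scene","top"):
    c=camera(n); pickle.dump(c,open(f"{n}2.pkl","wb"))
crop(load("scene2"),100,130,160,120,5,"pics/s2.png")
E
```

```text
clk 5.37 tcp [ 0.5061 -0.3302  0.146 ] toolx [ 0.005 -0.    -1.   ] tooly [0.977 0.213 0.005] F [-0.12 -0.08 -3.12] w 0.0268 j6 0.777
 shift tool [ 0.0062  0.1054 -0.2592] roll 0.3551
```

View pics/s2.png

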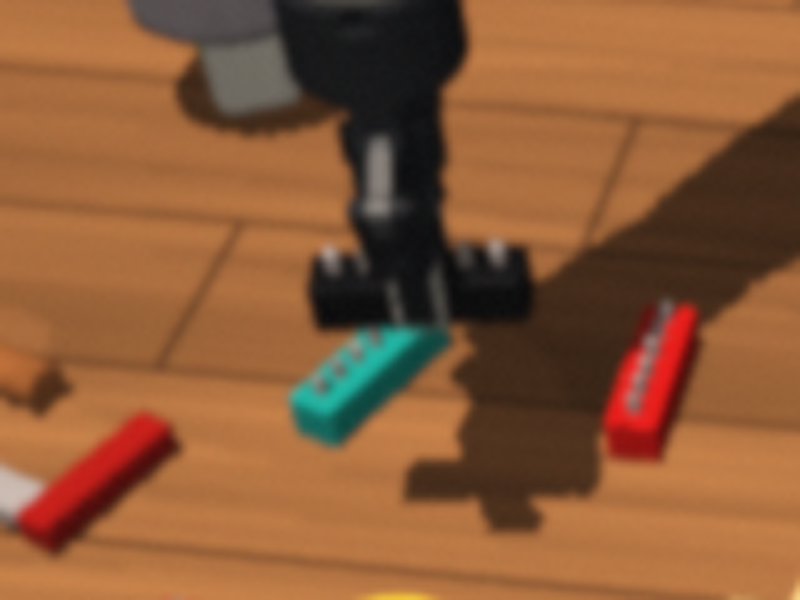

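The rail is held level and centred. The width reads 26.8 mm, close to the 28 mm block. Carrying it over the bay.

Call:
arm_command:
  motion:
    - {"x": 0,"y": 0.005,"z": -0.012,"roll": 0,"fingers": 0}
    - {"x": 0,"y": 0.01,"z": -0.024,"roll": 0,"fingers": 0}
    - {"x": 0,"y": 0.01,"z": -0.025,"roll": 0,"fingers": 0}
    - {"x": 0,"y": 0.01,"z": -0.025,"roll": 0,"fingers": 0}
    - {"x": 0,"y": 0.01,"z": -0.025,"roll": 0,"fingers": 0}
    - {"x": 0,"y": 0.01,"z": -0.025,"roll": 0,"fingers": 0}
    - {"x": 0,"y": 0.01,"z": -0.025,"roll": 0,"fingers": 0}
    - {"x": 0,"y": 0.01,"z": -0.025,"roll": 0,"fingers": 0}
    - {"x": 0,"y": 0.01,"z": -0.025,"roll": 0,"fingers": 0}
    - {"x": 0,"y": 0.008,"z": -0.02,"roll": 0,"fingers": 0}
    - {"x": 0,"y": 0.004,"z": -0.01,"roll": 0,"fingers": 0}
    - {"x": 0,"y": 0,"z": 0,"roll": 0.08,"fingers": 0}
    - {"x": 0,"y": 0,"z": 0,"roll": 0.08,"fingers": 0}
    - {"x": 0,"y": 0,"z": 0,"roll": 0.08,"fingers": 0}
    - {"x": 0,"y": 0,"z": 0,"roll": 0.06,"fingers": 0}
    - {"x": 0,"y": 0,"z": 0,"roll": 0.04,"fingers": 0}
    - {"x": 0,"y": 0,"z": 0,"roll": 0,"fingers": 0}
    - {"x": 0,"y": 0,"z": 0,"roll": 0,"fingers": 0}

```text
clock: 6.97
eef_pos: [0.534, -0.0484, 0.1219]
tool_rot: [-0.525, -0.478, 0.541, -0.451]
ft_force: [0.3, 0.3, -2.1]
grip_width: 0.0267
```

```bash
python3 - <<'E'
from h import *
go([.554,-.0545,.022],np.radians(-8.07))
E
```

```text
clk 6.97 tcp [ 0.534  -0.0484  0.1219] toolx [-0.042  0.015 -0.999] tooly [ 0.99  -0.138 -0.043] F [ 0.25  0.27 -2.11] w 0.0267 j6 1.613
 shift tool [0.0989 0.025  0.0041] roll 0.0027
```

Call:
arm_command:
  motion:
    - {"x": 0,"y": 0.009,"z": 0.001,"roll": 0,"fingers": 0}
    - {"x": 0,"y": 0.009,"z": 0.002,"roll": 0,"fingers": 0}
    - {"x": 0,"y": 0.007,"z": 0.001,"roll": 0,"fingers": 0}
    - {"x": 0,"y": 0,"z": 0,"roll": 0,"fingers": 0}
    - {"x": 0.01,"y": 0,"z": 0,"roll": 0,"fingers": 0}
    - {"x": 0.012,"y": 0,"z": 0,"roll": 0,"fingers": 0}
    - {"x": 0,"y": 0,"z": 0,"roll": 0,"fingers": 0}
    - {"x": 0,"y": 0,"z": 0,"roll": 0,"fingers": 0}

```text
clock: 7.63
eef_pos: [0.5603, -0.0572, 0.0953]
tool_rot: [-0.525, -0.478, 0.541, -0.451]
ft_force: [0.5, -0.1, -1.3]
grip_width: 0.0268
```

```bash
python3 - <<'E'
from h import *
go([.554,-.0545,.022],np.radians(-8.07))
from workcell import camera
for n in("scene","top"):
    c=camera(n); pickle.dump(c,open(f"{n}3.pkl","wb"))
crop(load("scene3"),200,120,200,150,4,"pics/s3.png")
crop(load("top3"),230,180,200,150,4,"pics/t3.png")
E
```

```text
clk 7.63 tcp [ 0.5603 -0.0572  0.0953] toolx [-0.043  0.014 -0.999] tooly [ 0.99  -0.136 -0.044] F [ 0.48 -0.13 -1.26] w 0.0268 j6 1.6
 shift tool [ 0.0735 -0.0034 -0.0012] roll 0.0042
```

View pics/s3.png

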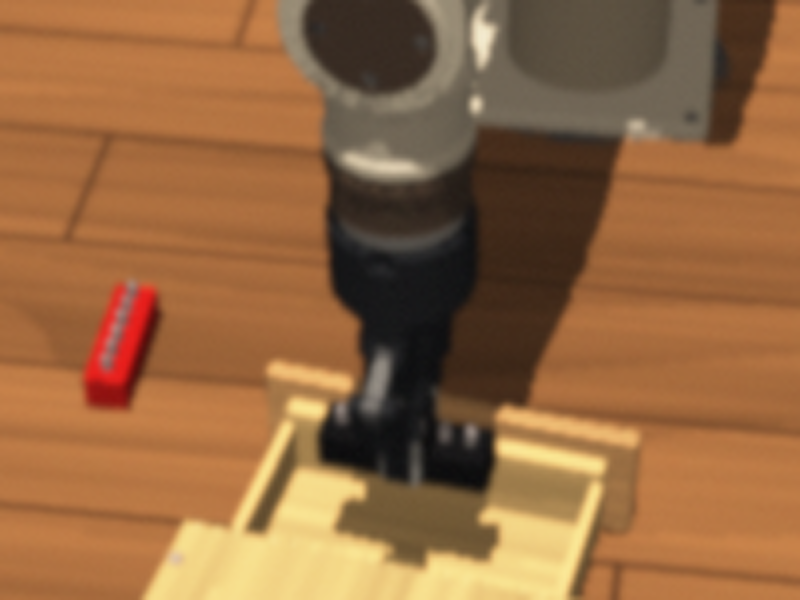

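View pics/t3.png

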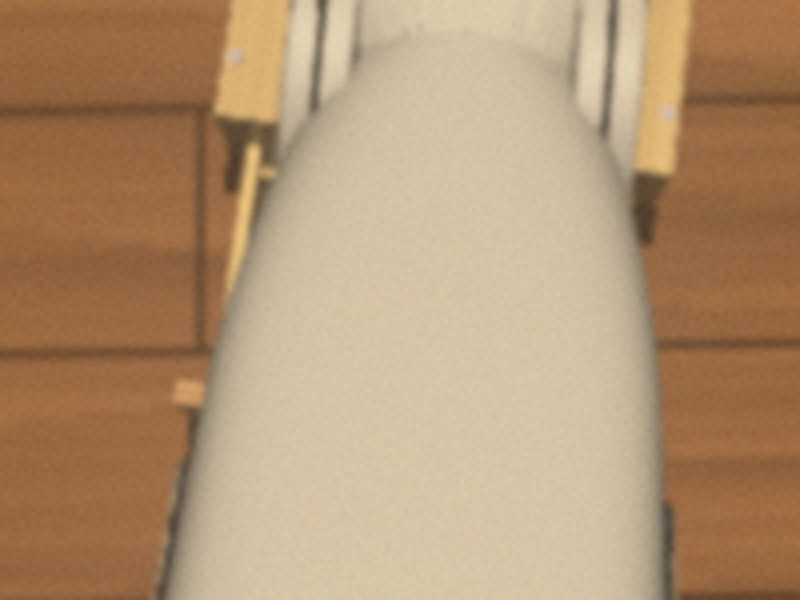

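Call:
arm_command:
  motion:
    - {"x": 0.01,"y": -0.001,"z": 0,"roll": 0,"fingers": 0}
    - {"x": 0.01,"y": -0.001,"z": 0,"roll": 0,"fingers": 0}
    - {"x": 0.01,"y": 0,"z": 0,"roll": 0,"fingers": 0}
    - {"x": 0.01,"y": 0,"z": 0,"roll": 0,"fingers": 0}
    - {"x": 0.008,"y": 0,"z": 0,"roll": 0,"fingers": 0}
    - {"x": 0.004,"y": 0,"z": 0,"roll": 0,"fingers": 0}
    - {"x": 0,"y": 0,"z": 0,"roll": 0,"fingers": 0}
    - {"x": 0,"y": 0,"z": 0,"roll": 0,"fingers": 0}

```text
clock: 8.4
eef_pos: [0.555, -0.0558, 0.0386]
tool_rot: [-0.525, -0.478, 0.541, -0.451]
ft_force: [0.5, 0.8, -1.9]
grip_width: 0.0266
```

```bash
python3 - <<'E'
from h import *
go([.554,-.0545,.022],np.radians(-8.07))
E
```

```text
clk 8.4 tcp [ 0.555  -0.0558  0.0386] toolx [-0.043  0.014 -0.999] tooly [ 0.99  -0.136 -0.044] F [ 0.53  0.77 -1.93] w 0.0266 j6 1.601
 shift tool [ 0.0167 -0.0004 -0.001 ] roll 0.0047
```

Call:
arm_command:
  motion:
    - {"x": 0.006,"y": 0,"z": 0,"roll": 0,"fingers": 0}
    - {"x": 0.005,"y": 0,"z": 0,"roll": 0,"fingers": 0}
    - {"x": 0.003,"y": 0,"z": 0,"roll": 0,"fingers": 0}
    - {"x": 0,"y": 0,"z": 0,"roll": 0,"fingers": 0}
    - {"x": 0,"y": 0,"z": 0,"roll": 0,"fingers": 0}

```text
clock: 8.82
eef_pos: [0.5555, -0.0557, 0.0242]
tool_rot: [-0.525, -0.478, 0.54, -0.452]
ft_force: [0.3, -0.4, -2.2]
grip_width: 0.0265
```

Call:
arm_command:
  motion:
    - {"x": 0.002,"y": 0,"z": 0,"roll": 0,"fingers": 0}
    - {"x": 0.001,"y": 0,"z": 0,"roll": 0,"fingers": 0}
    - {"x": 0,"y": 0,"z": 0,"roll": 0,"fingers": 0}

```text
clock: 9.07
eef_pos: [0.5559, -0.0557, 0.0215]
tool_rot: [-0.526, -0.477, 0.54, -0.452]
ft_force: [-0.1, -0.3, -2.7]
grip_width: 0.027
```

Call:
arm_command:
  motion:
    - {"x": 0.0015,"y": 0,"z": 0,"roll": 0,"fingers": 0}
    - {"x": 0,"y": 0,"z": 0,"roll": 0,"fingers": 0}

```text
clock: 9.23
eef_pos: [0.5563, -0.0557, 0.0204]
tool_rot: [-0.526, -0.477, 0.54, -0.452]
ft_force: [-1.0, -0.6, -2.0]
grip_width: 0.0268
```

Call:
arm_command:
  motion:
    - {"x": 0.001,"y": 0,"z": 0,"roll": 0,"fingers": 0}
    - {"x": 0,"y": 0,"z": 0,"roll": 0,"fingers": 0}
    - {"x": 0,"y": 0,"z": 0,"roll": 0,"fingers": 0.4}
    - {"x": 0,"y": 0,"z": 0,"roll": 0,"fingers": 0.5}
    - {"x": 0,"y": 0,"z": 0,"roll": 0,"fingers": 0.5}
    - {"x": 0,"y": 0,"z": 0,"roll": 0,"fingers": 0.5}
    - {"x": 0,"y": 0,"z": 0,"roll": 0,"fingers": 0.5}
    - {"x": 0,"y": 0,"z": 0,"roll": 0,"fingers": 0.5}

```text
clock: 9.9
eef_pos: [0.558, -0.0559, 0.0212]
tool_rot: [-0.527, -0.476, 0.539, -0.453]
ft_force: [-0.1, 0.3, -0.1]
grip_width: 0.0428
```

Call:
arm_command:
  motion:
    - {"x": -0.006,"y": -0.0005,"z": 0,"roll": 0,"fingers": 0.5}
    - {"x": -0.01,"y": -0.0005,"z": 0,"roll": 0,"fingers": 0.5}
    - {"x": -0.015,"y": -0.0005,"z": 0,"roll": 0,"fingers": 0.5}
    - {"x": -0.015,"y": -0.0005,"z": 0,"roll": 0,"fingers": 0.5}
    - {"x": -0.02,"y": 0,"z": 0,"roll": 0,"fingers": 0.5}
    - {"x": -0.02,"y": 0,"z": 0,"roll": 0,"fingers": 0.5}
    - {"x": -0.02,"y": 0,"z": 0,"roll": 0,"fingers": 0.5}
    - {"x": -0.01,"y": 0,"z": 0,"roll": 0,"fingers": 0.5}
    - {"x": 0,"y": 0,"z": 0,"roll": 0,"fingers": 0}
    - {"x": 0,"y": 0,"z": 0,"roll": 0,"fingers": 0}

```text
clock: 10.73
eef_pos: [0.5597, -0.0573, 0.1492]
tool_rot: [-0.528, -0.475, 0.538, -0.454]
ft_force: [-0.2, -0.6, -0.3]
grip_width: 0.0197
```

```bash
python3 - <<'E'
from h import *
x=np.array([np.cos(np.radians(-8.07)),np.sin(np.radians(-8.07))]); m=np.array([.4829,-.0444])-.07*x
print(m)
go([m[0],m[1],.13],np.radians(-8.07))
E
```

```text
[ 0.41359319 -0.0345732 ]
clk 10.73 tcp [ 0.5597 -0.0573  0.1492] toolx [-0.031  0.013 -0.999] tooly [ 0.99  -0.136 -0.033] F [-0.19 -0.61 -0.26] w 0.0197 j6 1.6
 shift tool [ 0.0241 -0.1471 -0.0025] roll 0.0046
```

Call:
arm_command:
  motion:
    - {"x": 0,"y": -0.01,"z": 0,"roll": 0,"fingers": 0}
    - {"x": 0,"y": -0.02,"z": 0,"roll": 0,"fingers": 0}
    - {"x": 0,"y": -0.025,"z": 0,"roll": 0,"fingers": 0}
    - {"x": 0,"y": -0.025,"z": 0,"roll": 0,"fingers": 0}
    - {"x": 0,"y": -0.025,"z": 0,"roll": 0,"fingers": 0}
    - {"x": 0,"y": -0.02,"z": 0,"roll": 0,"fingers": 0}
    - {"x": 0,"y": -0.01,"z": 0,"roll": 0,"fingers": 0}
    - {"x": 0,"y": 0,"z": 0,"roll": 0,"fingers": 0}
    - {"x": 0,"y": 0,"z": 0,"roll": 0,"fingers": 0}

```text
clock: 11.48
eef_pos: [0.4157, -0.0378, 0.1478]
tool_rot: [-0.525, -0.478, 0.54, -0.452]
ft_force: [-0.6, -0.5, 0.6]
grip_width: -0.0002
```

```bash
python3 - <<'E'
from h import *
go([.4136,-.0346,.022],np.radians(-8.07))
from workcell import camera
for n in("scene","top"):
    c=camera(n); pickle.dump(c,open(f"{n}4.pkl","wb"))
crop(load("scene4"),200,150,200,150,4,"pics/s4.png")
crop(load("top4"),230,180,200,150,4,"pics/t4.png")
E
```

```text
clk 11.48 tcp [ 0.4157 -0.0378  0.1478] toolx [-0.04   0.014 -0.999] tooly [ 0.99  -0.136 -0.041] F [-0.55 -0.52  0.6 ] w -0.0002 j6 1.609
 shift tool [ 0.1258  0.0027 -0.0018] roll 0.0046
```

View pics/s4.png

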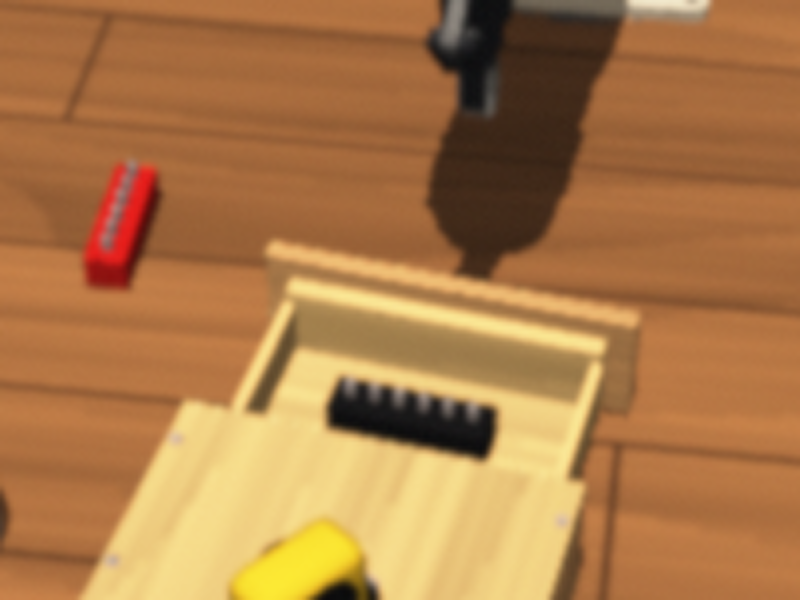

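View pics/t4.png

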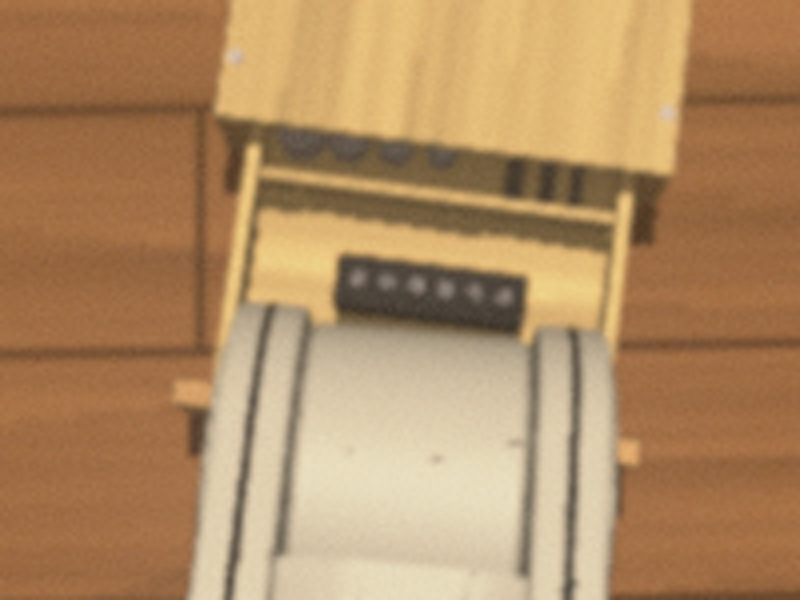

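Scene and top views both show the rail upright in mid-bay (scene crop (412,415), top crop (432,290)). Next I lower the closed fingers in front of the board.

Call:
arm_command:
  motion:
    - {"x": 0.01,"y": 0,"z": -0.001,"roll": 0,"fingers": 0}
    - {"x": 0.018,"y": 0,"z": -0.001,"roll": 0,"fingers": 0}
    - {"x": 0.02,"y": 0,"z": 0,"roll": 0.004,"fingers": 0}
    - {"x": 0.02,"y": 0,"z": 0,"roll": 0,"fingers": 0}
    - {"x": 0.015,"y": 0,"z": 0,"roll": 0,"fingers": 0}
    - {"x": 0.01,"y": 0,"z": 0,"roll": 0,"fingers": 0}
    - {"x": 0,"y": 0,"z": 0,"roll": 0,"fingers": 0}
    - {"x": 0,"y": 0,"z": 0,"roll": 0,"fingers": 0}

```text
clock: 12.25
eef_pos: [0.4246, -0.0358, 0.0509]
tool_rot: [-0.529, -0.474, 0.539, -0.453]
ft_force: [0.7, 0.5, 0.4]
grip_width: -0.0001
```

```bash
cat >> h.py <<'E'
def st():
    from workcell import get_obs
    a=np.radians(-8.07); X=np.array([np.cos(a),np.sin(a)]);Y=np.array([-X[1],X[0]])
    o=get_obs(); d=o["eef_pos"][:2]-[.6226,-.0648]
    print("clk %.2f cab x %.4f y %.4f z %.4f  Fx %.2f Fy %.2f"%(o["clock"],d@X,d@Y,o["eef_pos"][2],o["ft_force"][:2]@X,o["ft_force"][:2]@Y))
E
python3 - <<'E'
from h import *
go([.4136,-.0346,.045],np.radians(-8.07)); st()
E
```

```text
clk 12.25 tcp [ 0.4246 -0.0358  0.0509] toolx [-0.031  0.013 -0.999] tooly [ 0.99  -0.14  -0.032] F [0.73 0.49 0.37] w -0.0001 j6 1.62
 shift tool [ 0.0062 -0.0109  0.0004] roll -0.0002
clk 12.25 cab x -0.2001 y 0.0009 z 0.0509  Fx 0.65 Fy 0.59
```

Call:
arm_command:
  motion:
    - {"x": 0,"y": 0.004,"z": 0,"roll": 0,"fingers": 0}
    - {"x": 0,"y": 0.005,"z": 0,"roll": 0,"fingers": 0}
    - {"x": 0,"y": 0.005,"z": 0,"roll": 0,"fingers": 0}
    - {"x": 0,"y": 0.004,"z": 0,"roll": 0,"fingers": 0}
    - {"x": 0,"y": 0.003,"z": 0,"roll": 0,"fingers": 0}
    - {"x": 0,"y": 0.002,"z": 0,"roll": 0,"fingers": 0}
    - {"x": 0,"y": 0.002,"z": 0,"roll": 0,"fingers": 0}

```text
clock: 12.83
eef_pos: [0.457, -0.0403, 0.0533]
tool_rot: [-0.531, -0.472, 0.537, -0.455]
ft_force: [0.2, -0.3, -0.1]
grip_width: -0.0
```

```bash
python3 - <<'E'
from h import *
st()
E
```

```text
clk 12.83 cab x -0.1674 y 0.0010 z 0.0533  Fx 0.26 Fy -0.22
```

Call:
arm_command:
  motion:
    - {"x": 0,"y": 0.0015,"z": 0,"roll": 0,"fingers": 0}
    - {"x": 0,"y": 0.0015,"z": 0,"roll": 0,"fingers": 0}
    - {"x": 0,"y": 0.0015,"z": 0,"roll": 0,"fingers": 0}
    - {"x": 0,"y": 0.0015,"z": 0,"roll": 0,"fingers": 0}
    - {"x": 0,"y": 0.0015,"z": 0,"roll": 0,"fingers": 0}
    - {"x": 0,"y": 0.0015,"z": 0,"roll": 0,"fingers": 0}
    - {"x": 0,"y": 0.0015,"z": 0,"roll": 0,"fingers": 0}
    - {"x": 0,"y": 0.0015,"z": 0,"roll": 0,"fingers": 0}
    - {"x": 0,"y": 0.0015,"z": 0,"roll": 0,"fingers": 0}
    - {"x": 0,"y": 0.0015,"z": 0,"roll": 0,"fingers": 0}

```text
clock: 13.67
eef_pos: [0.4716, -0.0424, 0.0528]
tool_rot: [-0.53, -0.473, 0.538, -0.454]
ft_force: [-1.7, 0.4, 1.6]
grip_width: 0.0002
```

```bash
python3 - <<'E'
from h import *
st()
from workcell import camera
c=camera("scene"); pickle.dump(c,open("scene5.pkl","wb")); crop(c,230,170,130,98,6,"pics/s5.png")
E
```

```text
clk 13.67 cab x -0.1527 y 0.0010 z 0.0528  Fx -1.71 Fy 0.20
```

View pics/s5.png

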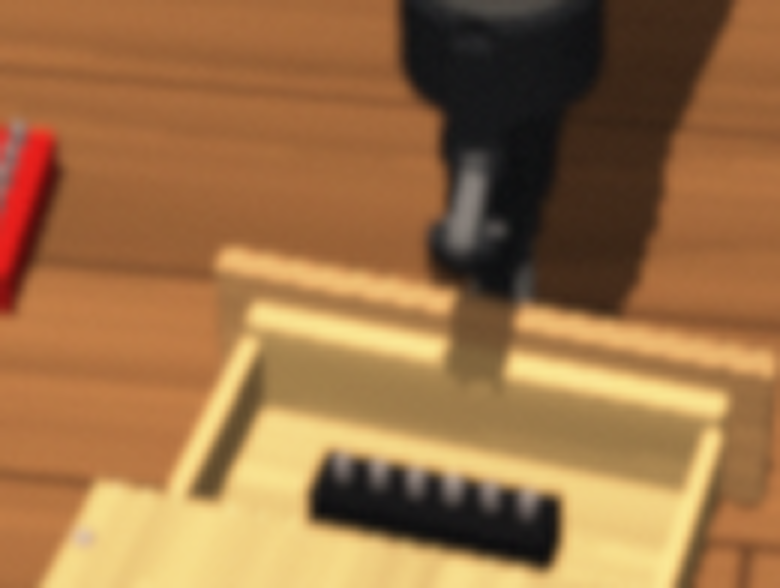

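Contact: about 1.7 N, which matches the tray friction. Pushing steadily.

Call:
arm_command:
  motion:
    - {"x": 0,"y": 0.002,"z": 0,"roll": 0,"fingers": 0}
    - {"x": 0,"y": 0.002,"z": 0,"roll": 0,"fingers": 0}
    - {"x": 0,"y": 0.002,"z": 0,"roll": 0,"fingers": 0}
    - {"x": 0,"y": 0.002,"z": 0,"roll": 0,"fingers": 0}
    - {"x": 0,"y": 0.002,"z": 0,"roll": 0,"fingers": 0}
    - {"x": 0,"y": 0.002,"z": 0,"roll": 0,"fingers": 0}
    - {"x": 0,"y": 0.002,"z": 0,"roll": 0,"fingers": 0}
    - {"x": 0,"y": 0.002,"z": 0,"roll": 0,"fingers": 0}
    - {"x": 0,"y": 0.002,"z": 0,"roll": 0,"fingers": 0}
    - {"x": 0,"y": 0.002,"z": 0,"roll": 0,"fingers": 0}
    - {"x": 0,"y": 0.002,"z": 0,"roll": 0,"fingers": 0}
    - {"x": 0,"y": 0.002,"z": 0,"roll": 0,"fingers": 0}
    - {"x": 0,"y": 0.002,"z": 0,"roll": 0,"fingers": 0}
    - {"x": 0,"y": 0.002,"z": 0,"roll": 0,"fingers": 0}
    - {"x": 0,"y": 0.002,"z": 0,"roll": 0,"fingers": 0}

```text
clock: 14.97
eef_pos: [0.504, -0.0471, 0.0518]
tool_rot: [-0.53, -0.473, 0.538, -0.454]
ft_force: [-0.8, -0.2, 0.4]
grip_width: -0.0003
```

```bash
python3 - <<'E'
from h import *
st()
E
```

```text
clk 14.97 cab x -0.1199 y 0.0009 z 0.0518  Fx -0.76 Fy -0.33
```

Call:
arm_command:
  motion:
    - {"x": 0,"y": 0.002,"z": 0,"roll": 0,"fingers": 0}
    - {"x": 0,"y": 0.002,"z": 0,"roll": 0,"fingers": 0}
    - {"x": 0,"y": 0.002,"z": 0,"roll": 0,"fingers": 0}
    - {"x": 0,"y": 0.002,"z": 0,"roll": 0,"fingers": 0}
    - {"x": 0,"y": 0.002,"z": 0,"roll": 0,"fingers": 0}
    - {"x": 0,"y": 0.002,"z": 0,"roll": 0,"fingers": 0}
    - {"x": 0,"y": 0.002,"z": 0,"roll": 0,"fingers": 0}
    - {"x": 0,"y": 0.002,"z": 0,"roll": 0,"fingers": 0}
    - {"x": 0,"y": 0.002,"z": 0,"roll": 0,"fingers": 0}
    - {"x": 0,"y": 0.002,"z": 0,"roll": 0,"fingers": 0}
    - {"x": 0,"y": 0.002,"z": 0,"roll": 0,"fingers": 0}
    - {"x": 0,"y": 0.002,"z": 0,"roll": 0,"fingers": 0}
    - {"x": 0,"y": 0.002,"z": 0,"roll": 0,"fingers": 0}
    - {"x": 0,"y": 0.002,"z": 0,"roll": 0,"fingers": 0}
    - {"x": 0,"y": 0.002,"z": 0,"roll": 0,"fingers": 0}
    - {"x": 0,"y": 0.001,"z": 0,"roll": 0,"fingers": 0}

```text
clock: 16.3
eef_pos: [0.5384, -0.052, 0.0507]
tool_rot: [-0.53, -0.473, 0.538, -0.454]
ft_force: [-1.2, 0.5, 0.3]
grip_width: -0.0
```

```bash
python3 - <<'E'
from h import *
st()
from workcell import camera
for n in("scene","top"):
    c=camera(n); pickle.dump(c,open(f"{n}6.pkl","wb"))
crop(load("scene6"),230,170,130,98,6,"pics/s6.png"); crop(load("top6"),230,180,200,150,4,"pics/t6.png")
E
```

```text
clk 16.30 cab x -0.0852 y 0.0008 z 0.0507  Fx -1.24 Fy 0.28
```

View pics/s6.png

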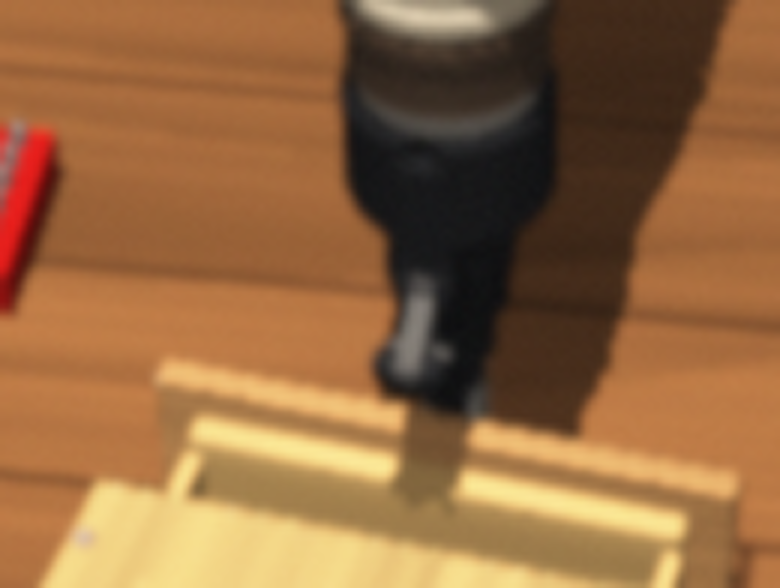

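```bash
python3 - <<'E'
from h import *
s=load("scene6")
a=np.radians(-8.07);X=np.array([np.cos(a),np.sin(a)])
tc=lambda x,y,o,k:(o[0]+(x+.5)/k-.5,o[1]+(y+.5)/k-.5)
for n,pts in(("0",[tc(648,190,(230,190),5),tc(187,103,(230,190),5)]),("5",[tc(772,357,(230,170),6),tc(218,254,(230,170),6)]),("6",[tc(738,475,(230,170),6),tc(158,364,(230,170),6)])):
    q=plane(s,pts,.0735); print(n,(q.mean(0)[:2]-[.6226,-.0648])@X)
E
```

```text
0 -0.14053937265061284
5 -0.13448591120724823
6 -0.06817991279234785
```

Call:
arm_command:
  motion:
    - {"x": 0,"y": 0.0015,"z": 0,"roll": 0,"fingers": 0}
    - {"x": 0,"y": 0.0015,"z": 0,"roll": 0,"fingers": 0}
    - {"x": 0,"y": 0.0015,"z": 0,"roll": 0,"fingers": 0}
    - {"x": 0,"y": 0.0015,"z": 0,"roll": 0,"fingers": 0}
    - {"x": 0,"y": 0.0015,"z": 0,"roll": 0,"fingers": 0}
    - {"x": 0,"y": 0.0015,"z": 0,"roll": 0,"fingers": 0}
    - {"x": 0,"y": 0.0015,"z": 0,"roll": 0,"fingers": 0}
    - {"x": 0,"y": 0.0015,"z": 0,"roll": 0,"fingers": 0}
    - {"x": 0,"y": 0.001,"z": 0,"roll": 0,"fingers": 0}

```text
clock: 17.15
eef_pos: [0.5519, -0.054, 0.0503]
tool_rot: [-0.53, -0.473, 0.538, -0.454]
ft_force: [-1.7, 0.2, 1.2]
grip_width: -0.0002
```

```bash
python3 - <<'E'
from h import *
st()
E
```

```text
clk 17.15 cab x -0.0715 y 0.0008 z 0.0503  Fx -1.67 Fy -0.07
```

Call:
arm_command:
  motion:
    - {"x": 0,"y": 0.001,"z": 0,"roll": 0,"fingers": 0}
    - {"x": 0,"y": 0.001,"z": 0,"roll": 0,"fingers": 0}
    - {"x": 0,"y": 0.001,"z": 0,"roll": 0,"fingers": 0}
    - {"x": 0,"y": 0.001,"z": 0,"roll": 0,"fingers": 0}
    - {"x": 0,"y": 0.001,"z": 0,"roll": 0,"fingers": 0}
    - {"x": 0,"y": 0.001,"z": 0,"roll": 0,"fingers": 0}
    - {"x": 0,"y": 0.001,"z": 0,"roll": 0,"fingers": 0}
    - {"x": 0,"y": 0.001,"z": 0,"roll": 0,"fingers": 0}

```text
clock: 17.82
eef_pos: [0.5606, -0.0552, 0.05]
tool_rot: [-0.53, -0.473, 0.538, -0.454]
ft_force: [-1.2, 0.5, 0.7]
grip_width: 0.0001
```

```bash
python3 - <<'E'
from h import *
st()
E
```

```text
clk 17.82 cab x -0.0627 y 0.0008 z 0.0500  Fx -1.26 Fy 0.36
```

Call:
arm_command:
  motion:
    - {"x": 0,"y": 0.001,"z": 0,"roll": 0,"fingers": 0}
    - {"x": 0,"y": 0.001,"z": 0,"roll": 0,"fingers": 0}
    - {"x": 0,"y": 0.001,"z": 0,"roll": 0,"fingers": 0}

```text
clock: 18.07
eef_pos: [0.5639, -0.0557, 0.0499]
tool_rot: [-0.53, -0.473, 0.538, -0.454]
ft_force: [-1.3, 0.7, 0.5]
grip_width: -0.0001
```

Call:
arm_command:
  motion:
    - {"x": 0,"y": 0.001,"z": 0,"roll": 0,"fingers": 0}
    - {"x": 0,"y": 0.001,"z": 0,"roll": 0,"fingers": 0}
    - {"x": 0,"y": 0.001,"z": 0,"roll": 0,"fingers": 0}

```text
clock: 18.32
eef_pos: [0.5649, -0.0558, 0.0496]
tool_rot: [-0.529, -0.474, 0.539, -0.452]
ft_force: [-4.0, 0.9, 3.7]
grip_width: -0.0002
```

Call:
arm_command:
  motion:
    - {"x": 0,"y": 0.001,"z": 0,"roll": 0,"fingers": 0}
    - {"x": 0,"y": 0.001,"z": 0,"roll": 0,"fingers": 0}
    - {"x": 0,"y": 0.001,"z": 0,"roll": 0,"fingers": 0}

```text
clock: 18.57
eef_pos: [0.5664, -0.0561, 0.0496]
tool_rot: [-0.528, -0.475, 0.54, -0.452]
ft_force: [-4.5, 1.1, 3.3]
grip_width: 0.0002
```

```bash
python3 - <<'E'
from h import *
st()
E
```

```text
clk 18.57 cab x -0.0569 y 0.0008 z 0.0496  Fx -4.60 Fy 0.48
```

Plunger met at TCP x ≈ 0.5645, with Fx about 4 to 4.6 N as expected. The upward friction of 3.3 N would add to the total contact force, so I'll ease upwards while pushing.

Call:
arm_command:
  motion:
    - {"x": -0.0005,"y": 0.001,"z": 0,"roll": 0,"fingers": 0}
    - {"x": -0.0005,"y": 0.001,"z": 0,"roll": 0,"fingers": 0}
    - {"x": -0.0002,"y": 0.001,"z": 0,"roll": 0,"fingers": 0}

```text
clock: 18.82
eef_pos: [0.5679, -0.0563, 0.0497]
tool_rot: [-0.527, -0.476, 0.541, -0.451]
ft_force: [-4.9, 0.7, 3.9]
grip_width: -0.0003
```

Call:
arm_command:
  motion:
    - {"x": -0.0002,"y": 0.001,"z": 0,"roll": 0,"fingers": 0}
    - {"x": -0.0002,"y": 0.001,"z": 0,"roll": 0,"fingers": 0}
    - {"x": -0.0002,"y": 0.001,"z": 0,"roll": 0,"fingers": 0}

```text
clock: 19.07
eef_pos: [0.5702, -0.0566, 0.0497]
tool_rot: [-0.526, -0.477, 0.542, -0.45]
ft_force: [-5.8, 0.9, 2.5]
grip_width: -0.0001
```

```bash
python3 - <<'E'
from h import *
st()
E
```

```text
clk 19.07 cab x -0.0531 y 0.0008 z 0.0497  Fx -5.89 Fy 0.06
```

Call:
arm_command:
  motion:
    - {"x": -0.001,"y": 0.001,"z": 0,"roll": 0,"fingers": 0}
    - {"x": -0.0008,"y": 0.001,"z": 0,"roll": 0,"fingers": 0}
    - {"x": -0.0006,"y": 0.001,"z": 0,"roll": 0,"fingers": 0}
    - {"x": -0.0006,"y": 0.001,"z": 0,"roll": 0,"fingers": 0}

```text
clock: 19.4
eef_pos: [0.5712, -0.0568, 0.0499]
tool_rot: [-0.524, -0.479, 0.543, -0.448]
ft_force: [-4.8, 1.1, 1.4]
grip_width: -0.0001
```

```bash
python3 - <<'E'
from h import *
st();go([.57,-.05,.05],np.radians(-8.07))
E
```

```text
clk 19.40 cab x -0.0520 y 0.0007 z 0.0499  Fx -4.93 Fy 0.44
clk 19.4 tcp [ 0.5712 -0.0568  0.0499] toolx [-0.049  0.016 -0.999] tooly [ 0.989 -0.14  -0.051] F [-4.82  1.13  1.44] w -0.0001 j6 1.607
 shift tool [ 0.0001 -0.0021 -0.0066] roll -0.0002
```

Call:
arm_command:
  motion:
    - {"x": -0.0004,"y": 0.002,"z": 0,"roll": 0,"fingers": 0}
    - {"x": -0.0003,"y": 0.002,"z": 0,"roll": 0,"fingers": 0}
    - {"x": -0.0003,"y": 0.002,"z": 0,"roll": 0,"fingers": 0}
    - {"x": -0.0003,"y": 0.002,"z": 0,"roll": 0,"fingers": 0}

```text
clock: 19.73
eef_pos: [0.5763, -0.0576, 0.05]
tool_rot: [-0.523, -0.481, 0.545, -0.446]
ft_force: [-5.6, 0.8, 3.0]
grip_width: 0.0002
```

```bash
python3 - <<'E'
from h import *
st();go([.57,-.05,.05],np.radians(-8.07))
E
```

```text
clk 19.73 cab x -0.0469 y 0.0007 z 0.0500  Fx -5.64 Fy 0.04
clk 19.73 tcp [ 0.5763 -0.0576  0.05  ] toolx [-0.057  0.017 -0.998] tooly [ 0.988 -0.14  -0.058] F [-5.58  0.83  2.99] w 0.0002 j6 1.607
 shift tool [ 0.0005 -0.0073 -0.0066] roll -0.0001
```

Call:
arm_command:
  motion:
    - {"x": -0.0006,"y": 0.002,"z": 0,"roll": 0,"fingers": 0}
    - {"x": -0.0006,"y": 0.002,"z": 0,"roll": 0,"fingers": 0}
    - {"x": -0.0006,"y": 0.002,"z": 0,"roll": 0,"fingers": 0}
    - {"x": -0.0006,"y": 0.002,"z": 0,"roll": 0,"fingers": 0}

```text
clock: 20.07
eef_pos: [0.5798, -0.0581, 0.0502]
tool_rot: [-0.52, -0.484, 0.548, -0.443]
ft_force: [-7.5, 1.0, 2.6]
grip_width: -0.0001
```

```bash
python3 - <<'E'
from h import *
st();go([.57,-.05,.05],np.radians(-8.07))
E
```

```text
clk 20.07 cab x -0.0433 y 0.0007 z 0.0502  Fx -7.60 Fy -0.11
clk 20.07 tcp [ 0.5798 -0.0581  0.0502] toolx [-0.067  0.018 -0.998] tooly [ 0.988 -0.14  -0.069] F [-7.54  0.96  2.63] w -0.0001 j6 1.606
 shift tool [ 0.001  -0.0108 -0.0066] roll 0.0
```

Call:
arm_command:
  motion:
    - {"x": -0.0009,"y": 0.002,"z": 0,"roll": 0,"fingers": 0}
    - {"x": -0.0008,"y": 0.002,"z": 0,"roll": 0,"fingers": 0}
    - {"x": -0.0008,"y": 0.002,"z": 0,"roll": 0,"fingers": 0}

```text
clock: 20.32
eef_pos: [0.5815, -0.0584, 0.0503]
tool_rot: [-0.517, -0.486, 0.55, -0.44]
ft_force: [-7.0, 1.6, 2.8]
grip_width: -0.0001
```

```bash
python3 - <<'E'
from h import *
st();go([.57,-.05,.05],np.radians(-8.07))
E
```

```text
clk 20.32 cab x -0.0416 y 0.0006 z 0.0503  Fx -7.18 Fy 0.58
clk 20.32 tcp [ 0.5815 -0.0584  0.0503] toolx [-0.078  0.019 -0.997] tooly [ 0.987 -0.14  -0.08 ] F [-7.03  1.58  2.77] w -0.0001 j6 1.606
 shift tool [ 0.0014 -0.0125 -0.0066] roll 0.0001
```

Call:
arm_command:
  motion:
    - {"x": -0.001,"y": 0.0025,"z": 0,"roll": 0,"fingers": 0}
    - {"x": -0.001,"y": 0.0025,"z": 0,"roll": 0,"fingers": 0}

```text
clock: 20.48
eef_pos: [0.5831, -0.0586, 0.0505]
tool_rot: [-0.515, -0.489, 0.552, -0.438]
ft_force: [-7.8, 1.2, 1.7]
grip_width: -0.0001
```

Call:
arm_command:
  motion:
    - {"x": -0.001,"y": 0.0025,"z": 0,"roll": 0,"fingers": 0}
    - {"x": -0.001,"y": 0.0025,"z": 0,"roll": 0,"fingers": 0}

```text
clock: 20.65
eef_pos: [0.5846, -0.0588, 0.0506]
tool_rot: [-0.513, -0.491, 0.554, -0.435]
ft_force: [-7.3, 0.8, 2.4]
grip_width: -0.0001
```

```bash
python3 - <<'E'
from h import *
st();go([.57,-.05,.05],np.radians(-8.07))
E
```

```text
clk 20.65 cab x -0.0385 y 0.0006 z 0.0506  Fx -7.30 Fy -0.19
clk 20.65 tcp [ 0.5846 -0.0588  0.0506] toolx [-0.095  0.022 -0.995] tooly [ 0.985 -0.139 -0.097] F [-7.25  0.84  2.42] w -0.0001 j6 1.605
 shift tool [ 0.0022 -0.0155 -0.0067] roll 0.0003
```

Call:
arm_command:
  motion:
    - {"x": -0.001,"y": 0.0025,"z": 0,"roll": 0,"fingers": 0}
    - {"x": -0.001,"y": 0.0025,"z": 0,"roll": 0,"fingers": 0}

```text
clock: 20.82
eef_pos: [0.5861, -0.059, 0.0508]
tool_rot: [-0.511, -0.493, 0.556, -0.433]
ft_force: [-8.8, 1.2, 1.6]
grip_width: -0.0003
```

```bash
python3 - <<'E'
from h import *
st()
E
```

```text
clk 20.82 cab x -0.0369 y 0.0006 z 0.0508  Fx -8.83 Fy -0.06
```

Call:
arm_command:
  motion:
    - {"x": -0.001,"y": 0.0025,"z": 0,"roll": 0,"fingers": 0}

```text
clock: 20.9
eef_pos: [0.5869, -0.0591, 0.0509]
tool_rot: [-0.51, -0.494, 0.556, -0.432]
ft_force: [-7.2, 1.2, 1.9]
grip_width: 0.0002
```

Call:
arm_command:
  motion:
    - {"x": -0.001,"y": 0.0023,"z": 0,"roll": 0,"fingers": 0}

```text
clock: 20.98
eef_pos: [0.5876, -0.0593, 0.0509]
tool_rot: [-0.509, -0.495, 0.557, -0.43]
ft_force: [-7.1, 0.1, 2.1]
grip_width: 0.0
```

```bash
python3 - <<'E'
from h import *
st()
E
```

```text
clk 20.98 cab x -0.0354 y 0.0006 z 0.0509  Fx -7.09 Fy -0.88
```

Call:
arm_command:
  motion:
    - {"x": -0.001,"y": 0.0023,"z": 0,"roll": 0,"fingers": 0}

```text
clock: 21.07
eef_pos: [0.5881, -0.0593, 0.051]
tool_rot: [-0.508, -0.496, 0.558, -0.429]
ft_force: [-8.0, 1.2, 2.4]
grip_width: -0.0002
```

```bash
python3 - <<'E'
from h import *
st()
E
```

```text
clk 21.07 cab x -0.0349 y 0.0006 z 0.0510  Fx -8.08 Fy 0.04
```

Call:
arm_command:
  motion:
    - {"x": -0.001,"y": 0.0023,"z": 0,"roll": 0,"fingers": 0}

```text
clock: 21.15
eef_pos: [0.5886, -0.0594, 0.0511]
tool_rot: [-0.506, -0.498, 0.559, -0.428]
ft_force: [-8.7, 0.4, 2.4]
grip_width: -0.0001
```

```bash
python3 - <<'E'
from h import *
st()
E
```

```text
clk 21.15 cab x -0.0345 y 0.0006 z 0.0511  Fx -8.67 Fy -0.80
```

Call:
arm_command:
  motion:
    - {"x": -0.001,"y": 0.0023,"z": 0,"roll": 0,"fingers": 0}

```text
clock: 21.23
eef_pos: [0.5886, -0.0594, 0.0511]
tool_rot: [-0.505, -0.499, 0.561, -0.426]
ft_force: [-9.4, 1.5, 3.1]
grip_width: -0.0002
```

```bash
python3 - <<'E'
from h import *
st();go([.57,-.05,.05],np.radians(-8.07))
E
```

```text
clk 21.23 cab x -0.0344 y 0.0005 z 0.0511  Fx -9.51 Fy 0.14
clk 21.23 tcp [ 0.5886 -0.0594  0.0511] toolx [-0.126  0.026 -0.992] tooly [ 0.982 -0.139 -0.129] F [-9.39  1.47  3.14] w -0.0002 j6 1.604
 shift tool [ 0.0037 -0.0195 -0.0067] roll 0.0005
```

Call:
arm_command:
  motion:
    - {"x": -0.001,"y": 0.0023,"z": 0,"roll": 0,"fingers": 0}

```text
clock: 21.32
eef_pos: [0.5885, -0.0594, 0.0512]
tool_rot: [-0.504, -0.5, 0.562, -0.425]
ft_force: [-9.4, 0.7, 4.7]
grip_width: 0.0001
```

```bash
python3 - <<'E'
from h import *
st()
E
```

```text
clk 21.32 cab x -0.0345 y 0.0005 z 0.0512  Fx -9.42 Fy -0.61
```

It has stalled hard at about 9.4 N, as if on the buffer. Backing off slowly to feel whether the tray follows past the latched position.

Call:
arm_command:
  motion:
    - {"x": 0,"y": -0.001,"z": 0,"roll": 0,"fingers": 0}
    - {"x": 0,"y": -0.001,"z": 0,"roll": 0,"fingers": 0}
    - {"x": 0,"y": -0.001,"z": 0,"roll": 0,"fingers": 0}

```text
clock: 21.57
eef_pos: [0.5848, -0.0589, 0.0513]
tool_rot: [-0.503, -0.501, 0.562, -0.424]
ft_force: [-4.3, 0.4, 2.3]
grip_width: 0.0001
```

```bash
python3 - <<'E'
from h import *
st()
E
```

```text
clk 21.57 cab x -0.0382 y 0.0006 z 0.0513  Fx -4.33 Fy -0.17
```

Call:
arm_command:
  motion:
    - {"x": 0,"y": -0.002,"z": 0,"roll": 0,"fingers": 0}
    - {"x": 0,"y": -0.002,"z": 0,"roll": 0,"fingers": 0}
    - {"x": 0,"y": -0.002,"z": 0,"roll": 0,"fingers": 0}

```text
clock: 21.82
eef_pos: [0.5817, -0.0583, 0.0519]
tool_rot: [-0.504, -0.5, 0.561, -0.426]
ft_force: [0.7, 0.1, -0.2]
grip_width: -0.0003
```

```bash
python3 - <<'E'
from h import *
st()
E
```

```text
clk 21.82 cab x -0.0414 y 0.0006 z 0.0519  Fx 0.63 Fy 0.18
```

The force vanished after only about 5 mm of retreat. An uncaught tray would have followed at about 5 N. Moving well clear and looking.

Call:
arm_command:
  motion:
    - {"x": 0,"y": -0.006,"z": 0,"roll": 0,"fingers": 0}
    - {"x": 0,"y": -0.012,"z": 0,"roll": 0,"fingers": 0}
    - {"x": 0,"y": -0.02,"z": 0,"roll": 0,"fingers": 0}
    - {"x": 0,"y": -0.025,"z": 0,"roll": 0,"fingers": 0}
    - {"x": 0,"y": -0.025,"z": 0,"roll": 0,"fingers": 0}
    - {"x": -0.01,"y": -0.025,"z": 0,"roll": 0,"fingers": 0}
    - {"x": -0.02,"y": -0.02,"z": 0,"roll": 0,"fingers": 0}
    - {"x": -0.02,"y": -0.01,"z": 0,"roll": 0,"fingers": 0}
    - {"x": 0,"y": 0,"z": 0,"roll": 0,"fingers": 0}
    - {"x": 0,"y": 0,"z": 0,"roll": 0,"fingers": 0}
    - {"x": 0,"y": 0,"z": 0,"roll": 0,"fingers": 0}
    - {"x": 0,"y": 0,"z": 0,"roll": 0,"fingers": 0}
    - {"x": 0,"y": 0,"z": 0,"roll": 0,"fingers": 0}
    - {"x": 0,"y": 0,"z": 0,"roll": 0,"fingers": 0}
    - {"x": 0,"y": 0,"z": 0,"roll": 0,"fingers": 0}
    - {"x": 0,"y": 0,"z": 0,"roll": 0,"fingers": 0}

```text
clock: 23.15
eef_pos: [0.449, -0.04, 0.1194]
tool_rot: [-0.51, -0.494, 0.556, -0.432]
ft_force: [-0.4, 0.1, 0.7]
grip_width: -0.0001
```

```bash
python3 - <<'E'
from h import *
st()
from workcell import camera
for n in("scene","top"):
    c=camera(n); pickle.dump(c,open(f"{n}7.pkl","wb"))
crop(load("scene7"),220,190,150,112,5,"pics/s7.png"); crop(load("top7"),230,90,200,150,4,"pics/t7.png"); cv2.imwrite("pics/sf7.png",load("scene7")["frame"][:,:,::-1])
E
```

```text
clk 23.15 cab x -0.1753 y 0.0002 z 0.1194  Fx -0.45 Fy 0.07
```

View pics/s7.png

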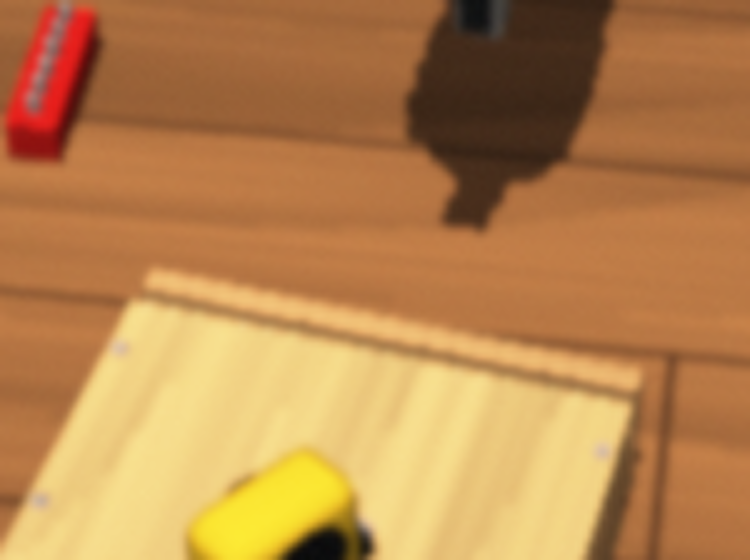

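View pics/t7.png

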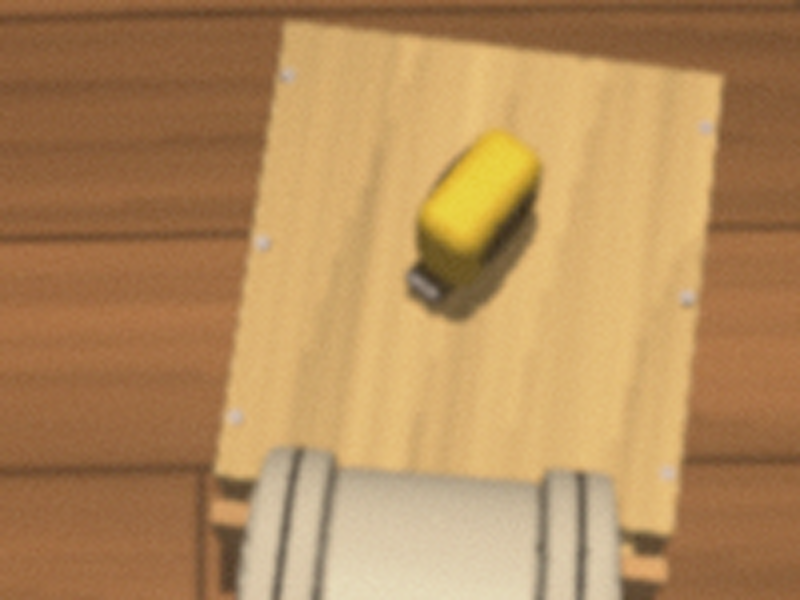

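View pics/sf7.png

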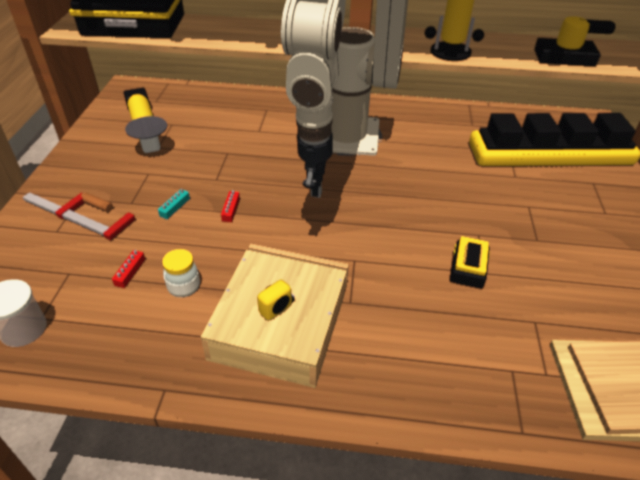

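```bash
python3 - <<'E'
from h import *
s=load("scene7");a=np.radians(-8.07);X=np.array([np.cos(a),np.sin(a)])
tc=lambda x,y,o,k:(o[0]+(x+.5)/k-.5,o[1]+(y+.5)/k-.5)
q=plane(s,[tc(642,372,(220,190),5),tc(148,270,(220,190),5)],.0735); print((q[:,:2]-[.6226,-.0648])@X)
f0=load("scene0")["frame"].astype(int);f=s["frame"].astype(int)
for n,(x,y,w,h) in dict(jar=(155,245,55,55),tape=(250,275,50,50),batt=(445,230,55,60)).items(): print(n,np.abs(f0-f)[y:y+h,x:x+w].mean())
st()
E
```

```text
[-0.02098119 -0.02222192]
jar 2.0802203856749313
tape 1.9881333333333333
batt 1.7041414141414142
clk 23.25 cab x -0.1754 y 0.0002 z 0.1195  Fx 0.75 Fy -0.06
```

Call:
arm_command:
  motion:
    - {"x": 0,"y": 0,"z": 0,"roll": 0,"fingers": 0}
    - {"x": 0,"y": 0,"z": 0,"roll": 0,"fingers": 0}
    - {"x": 0,"y": 0,"z": 0,"roll": 0,"fingers": 0}
    - {"x": 0,"y": 0,"z": 0,"roll": 0,"fingers": 0}
    - {"x": 0,"y": 0,"z": 0,"roll": 0,"fingers": 0}
    - {"x": 0,"y": 0,"z": 0,"roll": 0,"fingers": 0}
    - {"x": 0,"y": 0,"z": 0,"roll": 0,"fingers": 0}
    - {"x": 0,"y": 0,"z": 0,"roll": 0,"fingers": 0}
    - {"x": 0,"y": 0,"z": 0,"roll": 0,"fingers": 0}
    - {"x": 0,"y": 0,"z": 0,"roll": 0,"fingers": 0}
    - {"x": 0,"y": 0,"z": 0,"roll": 0,"fingers": 0}
    - {"x": 0,"y": 0,"z": 0,"roll": 0,"fingers": 0}

```text
clock: 24.25
eef_pos: [0.449, -0.04, 0.1193]
tool_rot: [-0.51, -0.494, 0.556, -0.432]
ft_force: [0.7, 0.1, 0.2]
grip_width: 0.0001
```

```bash
python3 - <<'E'
from h import *
from workcell import camera
c=camera("scene");a=load("scene7")["frame"].astype(int)
print(np.abs(a-c["frame"])[230:380,200:360].mean()); st()
E
```

```text
0.5545833333333333
clk 24.30 cab x -0.1754 y 0.0002 z 0.1193  Fx 0.10 Fy 0.05
```

The board rests about 21.5 mm in front of the carcass, against 24 ± 6 mm expected for latched and about 46 mm for uncaught. It did not move during the next second, and the bystanders are unmoved. Handing in.

```bash
python3 -c "
from workcell import job_done; print(job_done())"
```

```text
the job is handed in; nothing more can be done
None
```

The bit rail is back in the front compartment, bits up, and the tray is shut and latched. I handed the job in at about 24 s of the 72 s allowed.

- **Rail:** I gripped the black rail across its 28 mm, set it down in mid-bay and let go. Both cameras showed it upright in the compartment before I pushed. With the tray shut it is hidden, so I could not check it again after closing.
- **Latch:** The push force followed the expected plunger curve, about 4 N rising to about 9.5 N along the tray. With friction on the board the total was at most about 10.5 N in the readings taken between steps. The fingers then stopped advancing, as if on the buffer.
- **Stays in:** On backing off, the force was gone within about 6 mm. The board's outer face rests about 21.5 mm in front of the carcass, where I estimated 24 ± 6 mm latched and 46 mm uncaught. It had not moved a second later.
- **Bystanders:** The battery pack, screw jar and tape measure look the same as in the first scene picture.
- **Weak points:**
    - The tool tilted by about 8 degrees under the push.
    - I saw no clear force drop at the catch because force noise was about 1 N. The latching rests on the force vanishing on release and on the pictures.

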